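# Store a sample vial and click the case shut

## Task

Put the red-capped sample vial from the green rack into the empty middle pocket of the open blue storage case, standing upright and fully down. Then swing the case's clear lid shut and press down its edge opposite the hinge, at the orange patch, until the spring catch clicks and keeps it shut by itself. Feel your way: never push on the case or its lid with more than 30 N (about 3 kg), and leave the other vials and glassware where they are.

Things in the scene. Friction and masses are not known exactly. Their poses are not given: they have to be found in the camera images.
- vial: The sample vial to store: amber glass with a RED cap, 58 mm tall and 28 mm across, screw cap 24 mm across from 43 to 58 mm above its underside, mass about 40 g; origin at the centre of its underside, z up along the vial. It starts upright in one of the rack's three holes, its underside 8 mm above the table.
- rack: Green vial rack, fixed to the table, 180 x 64 mm, 32 mm high; origin at the centre of its underside, x along its length, z up. Three holes 32 mm wide, 24 mm deep, in a row along x at -56, 0 and +56 mm.
- case: Blue tray fixed to the table, 130 (x) x 180 (y) mm, walls 5 mm, rims 66 mm high (front one 63); origin at the centre of its underside, z up, x towards the lid's hinge. In it a grey insert, top 28 mm above the underside, with three pockets 35 mm wide in a row along y at -52, 0, +52 mm (x = -12 mm); stored vials in the outer two. The lid counts as part of it for the 30 N limit.
- pocket (a point): Centre of the floor of the empty middle pocket, 5 mm above the case's underside and 23 mm below the top of the insert; axes as the case's.
- lid_hinge (a point): Middle of the lid's hinge line, at x = +65 mm, z = 75 mm in the case's frame, at the far wall of the case. Axes as the case's; the lid turns about y.
- lid (a joint): Lid angle (rad): 0 level over the case, positive open, pi/2 upright; starts at about 1.6 to 1.8, stop at 1.85. Clear stiff panel 150 mm long from the hinge line, 186 mm wide, 6 mm thick; level, its underside is at hinge height (side ribs stand 3.5 mm above its top). A weak hinge spring (about 1 N at the edge) swings it open again unless the catch holds. Latched it reads within 0.055 of 0.
- catch (a point): Middle setting of the spring roller catch, on the outside of the case's front (-x) wall: 77 mm in front of the case's centre, 63 mm above its underside; axes as the case's. The dark strip carrying the roller is adjustable: it sits up to 7 mm above or below this point (set for different seals), which is not measured, so the height at which the lid latches must be felt.
- press_spot (a point): The place to press: orange patch (16 x 60 mm) on the lid's outer face, 137 mm from the hinge line, over the tooth; z is the lid's outward normal, x points to the hinge. From about 7 mm above its latched level the tooth meets the roller; 6 to 15 N (more the higher the strip) pushes it past, the force greatest in the first few mm, then falling; it snaps down the last 2 mm onto a hard stop and is held.
- spare1: White-capped amber vial in another hole of the rack, stays there; 58 mm tall and 28 mm across, screw cap 24 mm across from 43 to 58 mm above its underside, mass about 40 g; origin at the centre of its underside, z up along the vial.
- spare2: White-capped amber vial in another hole of the rack, stays there; 58 mm tall and 28 mm across, screw cap 24 mm across from 43 to 58 mm above its underside, mass about 40 g; origin at the centre of its underside, z up along the vial.
- stored1: White-capped amber vial already stored in an outer pocket of the case, stays there; 58 mm tall and 28 mm across, screw cap 24 mm across from 43 to 58 mm above its underside, mass about 40 g; origin at the centre of its underside, z up along the vial.
- stored2: White-capped amber vial already stored in an outer pocket of the case, stays there; 58 mm tall and 28 mm across, screw cap 24 mm across from 43 to 58 mm above its underside, mass about 40 g; origin at the centre of its underside, z up along the vial.
- reagent1: Amber reagent bottle with a blue cap, 72 mm across, 150 mm tall, standing at the far side of the table; origin at the centre of its underside.
- reagent2: Amber reagent bottle with a blue cap, 72 mm across, 150 mm tall, standing at the far side of the table; origin at the centre of its underside.
- jar: Amber jar with a white lid, 68 mm across, 70 mm tall; origin at the centre of its underside.
- beaker: Clear open beaker, 70 mm across, 85 mm tall; origin at the centre of its underside.
There are look-alikes about, which are no part of the job. What is shaped like the vial but pink is not meant.

How it is judged:
On the way, in this order (a step that is already met when the one before it is completed fails the run):
1. the red-capped vial stands in the middle pocket, let go, with the lid still open (horizontal distance between vial and pocket below 0.006 m and z of vial in the frame of pocket between -0.003 and 0.004 m and angle between vial's own z axis and vertical below 0.12 rad and contact force between the fingers and vial below 0.1 N and value of joint lid above 1 rad), for 0.2 s.
2. the lid has been pressed down shut (value of joint lid below 0.075 rad), for 0.2 s.
At the end, for the whole second after the job is handed in: The red-capped vial stands in the middle pocket (within 6 mm of its centre, within 4 mm of its floor, tilted less than 0.12 rad), and the lid, let go, stays shut and still on its catch (angle below 0.075 rad) (horizontal distance between vial and pocket below 0.006 m and z of vial in the frame of pocket between -0.003 and 0.004 m and angle between vial's own z axis and vertical below 0.12 rad and value of joint lid below 0.075 rad and velocity of joint lid between -0.05 and 0.075 rad/s and linear speed of vial below 0.03 m/s); the robot touches nothing.
It fails at once if the robot pushes on the case or its lid with more than 30 N (contact force between any of the fingers, the arm and case above 30 N).
It fails at once if another vial, a bottle, the jar or the beaker is moved by more than 25 mm (distance of any of spare1, spare2, stored1, stored2, reagent1, reagent2, jar, beaker from where it was at the start of the episode above 0.025 m).
It also fails if it takes over 72 s, if anything falls off the work surface, if the arm or the gripper's body presses on something with over 40 N, if the wrist force passes 120 N, or if a joint passes its speed limit or range.

## Robot

A 6-joint arm with a two-finger parallel gripper is mounted at the origin on the work surface. World frame = base frame: x ahead of the robot, y to its left, z up, the work surface at z = 0. Lengths are in m, angles in rad, forces in N, time in s.
With the tool pointing down it reaches from about 0.35 to 0.925 m from the base axis. Payload 6.4 kg.
Tool frame: the origin (TCP) lies on the centre line of the jaws, within the pads' length; the fingertips stand 11 mm ahead of it and the grasp point (between the pads) lies 8 mm behind it; y points along the fingers, x is the direction in which the jaws open and shut, and the axes are right-handed (so a half turn about y gives the same grasp; the last joint's range is limited). The gripper opens to 94 mm and grips with 3 to 60 N. Pads are 16 mm wide; open, the fingers measure 119 mm over their backs; the gripper's body (75 mm by 177 mm) begins 78 mm behind the grasp point.
Start: joints at [-1.297, 0.245, 1.558, -0, 1.339, -0.174], TCP at [0.281, -0.586, 0.216] pointing down, gripper open.
Joint ranges: [-3.13, 3.13], [-1.02, 2.26], [0.13, 2.54], [-0.95, 4.09], [0.21, 2.88], [-2.74, 2.74]. Speed limits (rad/s): [2.57, 2.57, 3.14, 3.14, 3.14, 3.14].

## Interface

Orientations are given as [roll, pitch, yaw] about the fixed x, y, z axes, in that order (R = Rz(yaw) Ry(pitch) Rx(roll)).
In Python, from cell import observe, get_image, close_job, regions_of, mark_of gives the robot as it stands.
- The arm moves only by the tool servo_tool, never from a script. Its argument "plan" is a list of rows, each a list of 4 numbers: the shift along the tool's x, y, z in mm, then the turn about the tool's y in degrees. In form: [[x, y, z, turn], ...]. A call has 1 to 12 rows; each row shifts and turns the commanded pose from where the row before left it, along the tool's axes as they then stand; what a row does not reach is not made up. A row lasts 1/10 s, in which the tool goes at most 50 mm and 8.59 degrees, less where a joint would pass 70% of its speed; a pose out of reach is approached as far as the arm can. A call with a gripper value outside its range is refused whole. "grip" is the finger opening in mm, from 0 to 94, set as the call begins (left out, the last holds). The fingers move at their own pace and stop on an object; the grip force is fixed at half the most. Time passes only in rows, so rows that do not move let the fingers close. It gives the time, the measured TCP pose, the force and the opening at its end, in the units of the state.
- observe(): the state, without advancing time (a new reading comes with each control period).
- get_image(name): name is "side" or "top"; returns a dict with "image" (400x640x3 uint8, red, green, blue), "K" (3x3 intrinsics, pixels), "R" (3x3) and "t" (3): a world point X has camera coordinates R X + t. Camera axes: x right, y down, z forward; pixel columns grow to the right and rows downward; lengths in m; the calibration is good to about 2 mm. A picture is of the moment at which its call begins. There is no depth.
- close_job(): hands the job in, once; it reports no verdict.
Trained networks look in the newest picture that a camera, given by its name, has taken for a name from the list of things; names that differ only in an ending like _2 or _b are one class to them, and where a whole thing is asked for, a point or a joint stands for the part that bears it (a point fixed in the world has none). Each returns a list of dicts, best first, with "p" (0 to 1); they miss things now and then, are a little off and sometimes report something else, mostly with a low value. They report only what shows in the picture. A call takes as long as a camera call. They do not tell look-alikes from the thing itself.
- regions_of(camera, name): "region" (400x640 bool, what is visible of it).
- mark_of(camera, name): "location" ([x, y, z] in m, in world coordinates, good to about 4 mm: a listed point, or the origin of a listed thing).
The state is a dict: "t": time; "qpos": joint angles; "joint_vel": joint speeds; "tau": joint torques, N m; "eef_pos": TCP position; "eef_rot": TCP orientation; "force": force on the tool from outside, world axes, zero at the start; "torque": the same for the moment, N m; "finger_gap": finger opening in m.
Only numpy, scipy, OpenCV 4.12 (cv2) and the standard library are available. Lean on these libraries where they do the work, as an engineer would, in place of code of your own. Each camera call takes 0.05 s, during which the arm holds its last target. There are 200 camera calls.

## Working session

There is one attempt and no reset: what is moved stays moved. The work goes in short steps, Python scripts to look and compute and a tool call to move; the robot and the scene stay as the last step left them, time stands still between calls to the robot, and variables do not carry over. Pictures are saved under pics/ and viewed, about 8 in all and at most 12, crops included, and the job is handed in when it is done.

Besides the shell and the picture viewer there is one more tool, called by a JSON object that holds its "fn" and its "kwargs", one argument or row to a line. servo_tool: Moves the arm, as the interface text tells. Its arguments: {"type":"object","properties":{"plan":{"type":"array","items":{"type":"array","items":{"type":"number"}}},"grip":{"type":"number"}},"required":["plan"]}

```bash
mkdir -p pics
cat > h.py <<'E'
from cell import *
import numpy as np, cv2
def snap(cam,fn,crop=None,s=1):
    d=get_image(cam); im=d["image"][:,:,::-1]
    if crop: a,b,c,e=crop; im=im[b:e,a:c]
    cv2.imwrite(fn,cv2.resize(im,None,fx=s,fy=s,interpolation=cv2.INTER_CUBIC)); return d
def proj(d,X):
    c=np.array(d["R"])@np.array(X)+d["t"]; p=np.array(d["K"])@c; return p[:2]/p[2]
def ray_z(d,px,z):
    R=np.array(d["R"]);t=np.array(d["t"]);C=-R.T@t
    v=R.T@np.linalg.inv(d["K"])@np.array([px[0],px[1],1.]); return C+v*(z-C[2])/v[2]
E
python3 - <<'E'
from h import *
a=snap("top","pics/top0.png");b=snap("side","pics/side0.png")
t=cv2.imread("pics/top0.png");s=cv2.imread("pics/side0.png")
cv2.imwrite("pics/both.png",np.vstack([t,s])[:, :] if 0 else cv2.resize(np.vstack([t,s]),(480,600)))
print(observe())
for n in ["vial","rack","case","pocket","lid_hinge","catch","press_spot","spare1","stored1","jar","beaker","reagent1"]:
  for c,d in(("top",a),("side",b)):
    for m in mark_of(c,n)[:5]: print(n,c,round(m["p"],2),np.round(m["location"],3),np.round(proj(d,m["location"])))
E
```

```text
{'t': 0.1, 'qpos': array([-1.29710936e+00,  2.45693855e-01,  1.55884740e+00, -5.11462884e-06,
        1.33868209e+00, -1.74107966e-01]), 'joint_vel': array([ 0.00029366, -0.00103213, -0.00235507, -0.00056614, -0.00213439,
        0.00107863]), 'tau': array([-1.59978270e-03, -4.16914165e+01, -3.15526378e+01,  6.85536372e-02,
        3.09542392e-02, -5.39840028e-05]), 'eef_pos': array([ 0.28129911, -0.5854262 ,  0.21551179]), 'eef_rot': array([-1.57051874,  0.00160689, -1.12299999]), 'force': array([ 0.81607248, -0.21819895,  0.46920294]), 'torque': array([-0.02138499, -0.02973941,  0.0173148 ]), 'finger_gap': 0.09391195050625371}
vial top 0.63 [ 0.596 -0.397  0.002] [450. 191.]
vial top 0.56 [ 0.58  -0.22  -0.002] [398. 196.]
vial top 0.54 [ 0.595 -0.319  0.008] [428. 191.]
vial top 0.5 [0.54  0.196 0.008] [274. 209.]
vial top 0.46 [ 0.798 -0.173  0.001] [383. 132.]
vial side 0.62 [ 0.585 -0.22   0.002] [362. 157.]
vial side 0.58 [ 0.598 -0.4    0.   ] [388. 123.]
vial side 0.57 [ 0.594 -0.319  0.006] [377. 136.]
rack top 0.65 [ 0.539 -0.31  -0.002] [425. 208.]
rack side 0.94 [ 0.539 
[... 1141 characters left out ...]
side 0.75 [0.539 0.196 0.008] [288. 261.]
stored1 side 0.53 [0.544 0.091 0.004] [312. 232.]
jar top 0.57 [ 0.331  0.412 -0.004] [210. 272.]
jar top 0.34 [ 0.539 -0.311  0.001] [425. 208.]
jar side 0.96 [0.328 0.412 0.002] [304. 387.]
beaker top 0.89 [0.658 0.432 0.003] [205. 174.]
beaker top 0.71 [0.619 0.152 0.075] [285. 183.]
beaker side 0.79 [0.658 0.428 0.003] [185. 308.]
reagent1 top 0.73 [ 0.798 -0.172  0.002] [383. 132.]
reagent1 top 0.56 [ 0.754 -0.36  -0.001] [438. 145.]
reagent1 side 0.79 [ 0.758 -0.358 -0.001] [340. 112.]
reagent1 side 0.68 [ 0.538 -0.306  0.01 ] [391. 145.]
reagent1 side 0.66 [ 0.798 -0.172 -0.001] [296. 139.]
reagent1 side 0.61 [ 0.483 -0.303  0.009] [406. 153.]
```

View pics/top0.png

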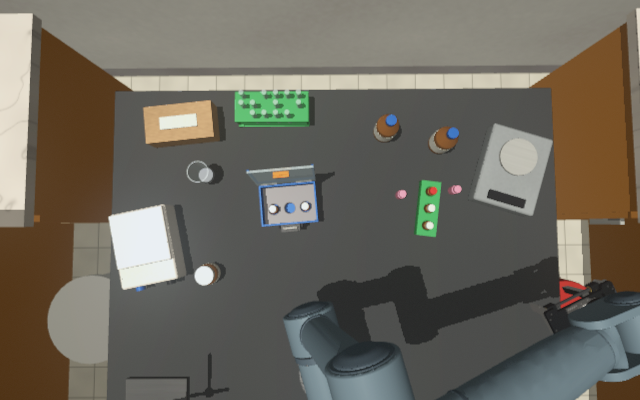

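View pics/side0.png

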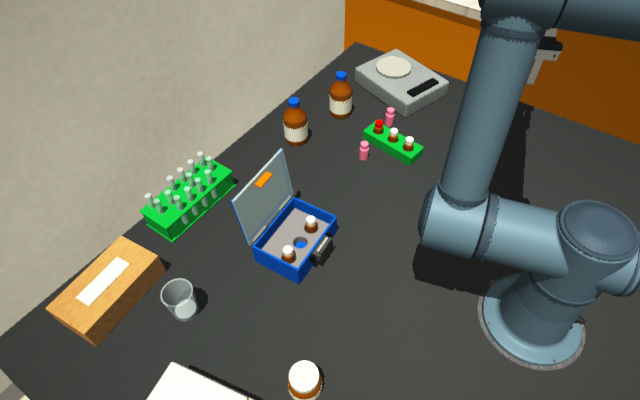

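The top picture shows the green rack at (428,208) and the open blue case at (290,204), with the lid's orange patch at (280,174). Things that could be taken for the vial:
- the red cap in the rack at (432,191)
- pink free-standing look-alikes at (402,194) and (456,189)
- white caps in the rack at (431,208) and (429,225)

By the description I choose the red one in the rack, and will check it in a close crop.

Run:
```python
from h import *
T=get_image("top");S=get_image("side")
im=[T["image"][170:240,390:470],S["image"][95:165,345:425]]
cv2.imwrite("pics/crop1.png",cv2.resize(np.hstack(im)[:,:,::-1],None,fx=5,fy=5,interpolation=cv2.INTER_CUBIC))
def blobs(d,box,f):
    a,b,c,e=box; hsv=cv2.cvtColor(d["image"][b:e,a:c],cv2.COLOR_RGB2HSV).astype(int)
    n,l,st,ce=cv2.connectedComponentsWithStats(f(hsv).astype(np.uint8))
    return [(st[i,4],ce[i]+[a,b]) for i in range(1,n) if st[i,4]>12]
red=lambda h:((h[...,0]<6)|(h[...,0]>176))&(h[...,1]>190)&(h[...,2]>120)
wh=lambda h:(h[...,1]<40)&(h[...,2]>205)
ora=lambda h:(h[...,0]>8)&(h[...,0]<20)&(h[...,1]>190)&(h[...,2]>180)
for nm,f,z,bt,bs in(("red",red,.062,(410,175,450,200),(360,110,400,140)),("rackwhite",wh,.063,(415,200,445,235),(380,120,420,155)),("stored",wh,.060,(262,195,315,220),(270,210,330,270)),("orange",ora,.205,(260,160,300,185),(245,165,280,195))):
  for d,b,c in((T,bt,"top"),(S,bs,"side")):
    for a,p in blobs(d,b,f): print(nm,c,a,np.round(p,1),np.round(ray_z(d,p,z),4))
```

```text
red side 52 [378.8 123.1] [ 0.5902 -0.3167  0.062 ]
rackwhite top 42 [431.5 207.6] [ 0.5385 -0.3136  0.063 ]
rackwhite top 38 [429.6 225.1] [ 0.4829 -0.3063  0.063 ]
rackwhite side 38 [393.8 130.4] [ 0.5362 -0.3127  0.063 ]
rackwhite side 42 [409.4 138.9] [ 0.4809 -0.3063  0.063 ]
stored top 36 [304.5 205.8] [0.5466 0.0915 0.06  ]
stored top 37 [272.2 208.6] [0.5383 0.1951 0.06  ]
stored side 66 [310.3 218.8] [0.5463 0.0911 0.06  ]
stored side 26 [321.7 244. ] [0.4791 0.1365 0.06  ]
stored side 77 [287.2 249. ] [0.5382 0.1948 0.06  ]
orange side 110 [263.1 179. ] [0.6318 0.1467 0.205 ]
```

View pics/crop1.png

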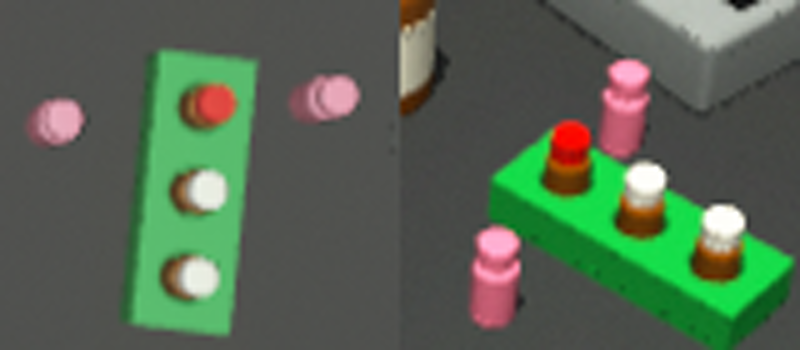

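The crop shows the red cap clearly red, in the rack's end hole (top about (433,191)). The pink ones stand free outside the rack. Going in.

{"fn": "servo_tool", "kwargs": {
  "plan": [
    [-5,3,20,0],
    [-10,6,40,0],
    [-10.5,6,40,0],
    [-11,6,40,0],
    [-11,6,40,0],
    [-11,6,40,0],
    [-11,6,40,0],
    [-11,6,40,0],
    [-11,6,40,0],
    [-10,6,35,0],
    [-5,3,20,0],
    [0,0,0,8.2]
  ],
  "grip": 54
}}

```text
t: 2.6
eef_pos: [0.5933, -0.3149, 0.1554]
eef_rot: [-1.571, 0.002, -1.265]
force: [-0.1, 0.3, 0.5]
finger_gap: 0.0542
```

{"fn": "servo_tool", "kwargs": {
  "plan": [
    [0,0,0,8.2],
    [0,0,0,8.2],
    [0,0,0,8.2],
    [0,0,0,0],
    [0,0,0,0]
  ]
}}

```text
t: 3.1
eef_pos: [0.5916, -0.318, 0.1563]
eef_rot: [-1.571, 0.0, -1.692]
force: [-0.0, 0.9, -0.6]
finger_gap: 0.0541
```

```bash
cat >> h.py <<'E'
def delta(target,yaw_deg=None):
    o=observe(); y=o["eef_rot"][2]; d=np.array(target)-o["eef_pos"]
    print("t",round(o["t"],2),"pos",np.round(o["eef_pos"],4),"rot",np.round(np.degrees(o["eef_rot"]),2),"F",np.round(o["force"],1),"gap",round(o["finger_gap"],4),"q6",round(o["qpos"][5],2))
    print("tool mm x,y,z:",np.round(1000*np.array([d[0]*np.cos(y)+d[1]*np.sin(y),-d[2],-d[0]*np.sin(y)+d[1]*np.cos(y)]),1),"turn",None if yaw_deg is None else round(np.degrees(y)-yaw_deg,1))
E
python3 -c "
from h import *
delta([.592,-.319,.09],-97)
T=snap('top','pics/top1.png',(390,165,470,235),5);S=snap('side','pics/side1.png',(335,85,415,155),5)
a=cv2.imread('pics/top1.png');b=cv2.imread('pics/side1.png');cv2.imwrite('pics/c2.png',np.hstack([a,b]))
for c in ('top','side'):
  for m in mark_of(c,'vial')[:6]: print(c,round(m['p'],2),np.round(m['location'],3))
"
```

```text
t 3.1 pos [ 0.5916 -0.318   0.1563] rot [-9.001e+01  2.000e-02 -9.694e+01] F [-0.   0.9 -0.6] gap 0.0541 q6 1.03
tool mm x,y,z: [ 0.9 66.3  0.5] turn 0.1
top 0.49 [ 0.583 -0.22  -0.001]
side 0.73 [ 0.583 -0.22   0.001]
side 0.56 [ 0.599 -0.398  0.002]
side 0.48 [ 0.592 -0.321  0.005]
side 0.48 [ 0.48  -0.304  0.009]
```

{"fn": "servo_tool", "kwargs": {
  "plan": [
    [1,15,0.5,0],
    [0,20,0,0],
    [0,20,0,0],
    [0,15,0,0],
    [0,13,0,0],
    [0,10,0,0],
    [0,8,0,0],
    [0,7,0,0],
    [0,0,0,0]
  ]
}}

```text
t: 4.2
eef_pos: [0.5914, -0.3197, 0.0475]
eef_rot: [-1.572, 0.001, -1.695]
force: [-0.3, 0.3, -0.4]
finger_gap: 0.0543
```

{"fn": "servo_tool", "kwargs": {
  "plan": [
    [0,0,0,0],
    [0,0,0,0],
    [0,0,0,0],
    [0,0,0,0],
    [0,0,0,0],
    [0,0,0,0]
  ],
  "grip": 10
}}

```text
t: 4.8
eef_pos: [0.5921, -0.3201, 0.049]
eef_rot: [-1.57, -0.0, -1.695]
force: [-0.4, 0.7, 2.4]
finger_gap: 0.0272
```

{"fn": "servo_tool", "kwargs": {
  "plan": [
    [0,-4,0,0],
    [0,-8,0,0],
    [0,-15,0,0],
    [0,-20,0,0],
    [0,-20,0,0],
    [0,-20,0,0],
    [0,-8,0,0],
    [0,0,0,0]
  ]
}}

```text
t: 5.6
eef_pos: [0.5927, -0.3207, 0.1459]
eef_rot: [-1.567, -0.002, -1.696]
force: [0.7, 1.2, -1.1]
finger_gap: 0.0271
```

```bash
python3 -c "
from h import *
delta([.542,.144,.143],-85.5)
T=get_image('top');S=get_image('side')
cv2.imwrite('pics/c3.png',np.hstack([cv2.resize(d['image'][b:b+70,a:a+80],None,fx=5,fy=5,interpolation=cv2.INTER_CUBIC) for d,a,b in((T,250,170),(S,270,205))])[:,:,::-1])
def blue(d,box):
    a,b,c,e=box; h=cv2.cvtColor(d['image'][b:e,a:c],cv2.COLOR_RGB2HSV).astype(int)
    m=(h[...,0]>95)&(h[...,0]<125)&(h[...,1]>120)
    n,l,st,ce=cv2.connectedComponentsWithStats(m.astype(np.uint8))
    for i in range(1,n):
        if st[i,4]>8: print(st[i,4],np.round(ce[i]+[a,b],1),np.round(ray_z(d,ce[i]+[a,b],.005),4),np.round(ray_z(d,ce[i]+[a,b],.028),4))
blue(T,(278,198,300,218));blue(S,(290,233,311,255))
for c in('top','side'):
  for n in('pocket','case','lid_hinge','catch','press_spot'):
    for m in mark_of(c,n)[:1]: print(c,n,round(m['p'],2),np.round(m['location'],4))
"
```

```text
t 5.6 pos [ 0.5927 -0.3207  0.1459] rot [-89.81  -0.12 -97.15] F [ 0.7  1.2 -1.1] gap 0.0271 q6 1.03
tool mm x,y,z: [-454.8    2.9 -108.1] turn -11.6
64 [289.5 207.5] [0.5439 0.1449 0.005 ] [0.5429 0.1427 0.028 ]
67 [300.  244.1] [0.5465 0.1382 0.005 ] [0.5361 0.1499 0.028 ]
10 [309.3 252.6] [0.5119 0.1453 0.005 ] [0.5023 0.1569 0.028 ]
top pocket 0.81 [0.5359 0.147  0.0083]
top case 0.89 [ 0.5518  0.1442 -0.0019]
top lid_hinge 0.95 [0.6215 0.1518 0.0736]
top catch 0.76 [0.4755 0.1369 0.0636]
top press_spot 0.73 [0.6407 0.1494 0.2081]
side pocket 0.59 [0.543  0.1448 0.0033]
side case 0.75 [ 5.531e-01  1.463e-01 -2.000e-04]
side lid_hinge 0.62 [0.6164 0.1501 0.073 ]
side catch 0.83 [0.4738 0.1386 0.0634]
side press_spot 0.57 [0.6424 0.1534 0.2071]
```

View pics/c3.png

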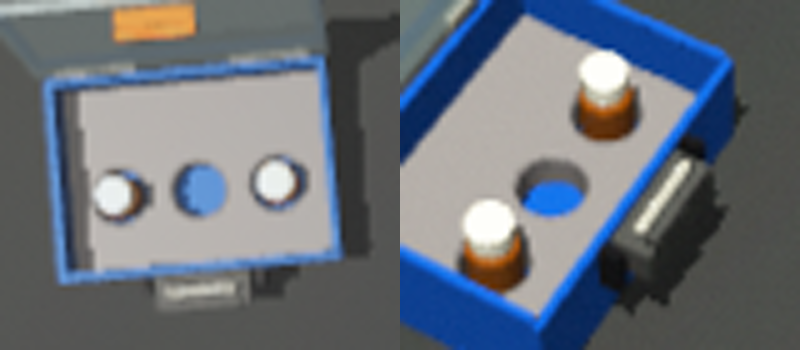

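The crop shows the empty middle pocket between the two stored white caps. Its rim centre is at about (290.1,207.8) in the top picture and (300.4,242.3) in the side picture; the catch strip is on the front wall.

```bash
python3 -c "
from h import *
T=get_image('top');S=get_image('side')
print(ray_z(T,(289.6,207.3),.028),ray_z(S,(299.9,241.8),.028))
for d in(T,S):
  print(proj(d,[.5424,.1431,.028]))
"
```

```text
[0.54356508 0.14232471 0.028     ] [0.5404313  0.14456515 0.028     ]
[289.3644878  207.65500877]
[299.62540289 241.02643151]
```

{"fn": "servo_tool", "kwargs": {
  "plan": [
    [-15,0,-4,0],
    [-30,0,-7,0],
    [-40,0,-10,0],
    [-44,0,-10,0],
    [-44,0,-10,0],
    [-44,0,-11,0],
    [-44,0,-11,0],
    [-44,0,-11,0],
    [-44,0,-11,0],
    [-40,0,-9,0],
    [-30,0,-7,0],
    [-20,0,-4,0]
  ]
}}

```text
t: 7.5
eef_pos: [0.5407, 0.1316, 0.1435]
eef_rot: [-1.571, 0.0, -1.693]
force: [0.1, -0.4, -0.8]
finger_gap: 0.0268
```

{"fn": "servo_tool", "kwargs": {
  "plan": [
    [-13,0,-3,0],
    [0,0,0,-6],
    [0,0,0,-5.6],
    [0,0,0,0],
    [0,0,0,0]
  ]
}}

```text
t: 8.0
eef_pos: [0.5406, 0.1419, 0.1435]
eef_rot: [-1.571, 0.0, -1.495]
force: [-0.1, -0.0, -0.7]
finger_gap: 0.0272
```

```bash
python3 -c "
from h import *
delta([.5425,.1431,.143],-85.5)
T=get_image('top');S=get_image('side')
cv2.imwrite('pics/c4.png',np.hstack([cv2.resize(d['image'][b:b+70,a:a+80],None,fx=5,fy=5,interpolation=cv2.INTER_CUBIC) for d,a,b in((T,250,170),(S,260,190))])[:,:,::-1])
"
```

```text
t 8.0 pos [0.5406 0.1419 0.1435] rot [-90.     0.   -85.68] F [-0.1 -0.  -0.7] gap 0.0272 q6 1.55
tool mm x,y,z: [-1.1  0.5  2. ] turn -0.2
```

View pics/c4.png

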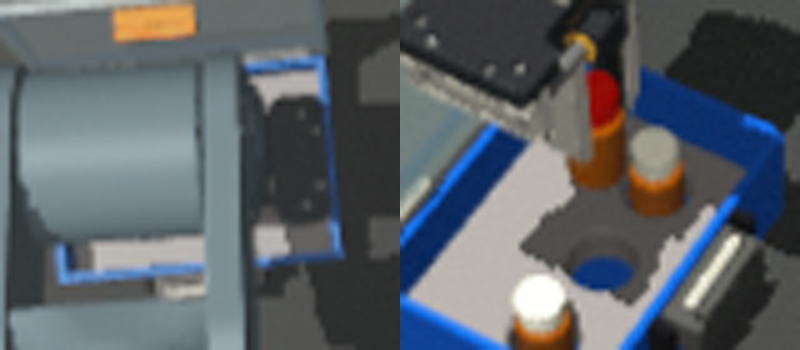

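The crop shows the vial held upright with its red cap up. Its base is behind and above the empty pocket, and everything is clear of the lid. I correct by about 2 mm, lower it to just above the insert and check the alignment.

{"fn": "servo_tool", "kwargs": {
  "plan": [
    [-1,8,1.5,0],
    [0,15,0,0],
    [0,15,0,0],
    [0,14,0,0],
    [0,10,0,0],
    [0,6,0,0],
    [0,0,0,0]
  ]
}}

```text
t: 8.8
eef_pos: [0.5415, 0.143, 0.0742]
eef_rot: [-1.573, 0.0, -1.493]
force: [0.5, -0.8, -0.7]
finger_gap: 0.0272
```

```bash
python3 -c "
from h import *
delta([.5425,.1431,.045],-85.5)
S=get_image('side')
cv2.imwrite('pics/c5.png',cv2.resize(S['image'][205:275,265:345],None,fx=7,fy=7,interpolation=cv2.INTER_CUBIC)[:,:,::-1])
h=cv2.cvtColor(S['image'],cv2.COLOR_RGB2HSV).astype(int)[205:275,265:345]
m=((h[...,0]<6)|(h[...,0]>176))&(h[...,1]>200)&(h[...,2]>100)
ys,xs=np.nonzero(m);p=(xs.mean()+265,ys.mean()+205);print(m.sum(),p,ray_z(S,p,.089),ray_z(S,p,.085))
for c in('top','side'):
  for m in mark_of(c,'vial')[:4]: print(c,round(m['p'],2),np.round(m['location'],3))
"
```

```text
t 8.8 pos [0.5415 0.143  0.0742] rot [-90.12   0.   -85.54] F [ 0.5 -0.8 -0.7] gap 0.0272 q6 1.55
tool mm x,y,z: [ 0.  29.2  1. ] turn -0.0
44 (np.float64(300.8636363636364), np.float64(227.52272727272728)) [0.53550928 0.14205912 0.089     ] [0.53744143 0.13983316 0.085     ]
top 0.55 [ 0.581 -0.221 -0.004]
top 0.5 [ 0.532 -0.31   0.007]
top 0.27 [0.642 0.152 0.207]
side 0.65 [0.544 0.144 0.034]
```

View pics/c5.png

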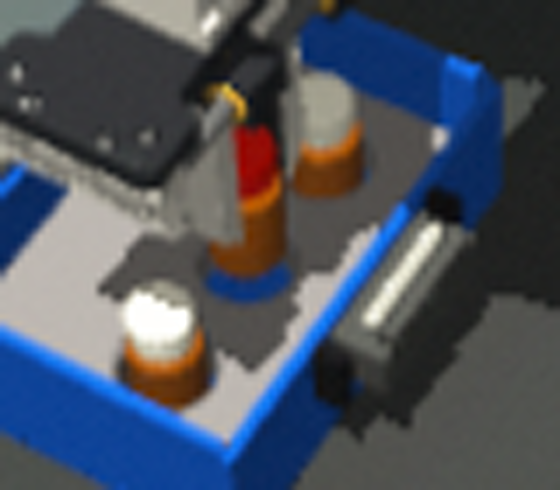

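The crop shows the vial base (about (246,265) in the crop) centred over the pocket (blue floor at about (248,285)). Lowering it with a check on the force.

{"fn": "servo_tool", "kwargs": {
  "plan": [
    [0,3,0.5,0],
    [0,3,0,0],
    [0,3,0,0],
    [0,3,0,0],
    [0,2,0,0],
    [0,0,0,0]
  ]
}}

```text
t: 9.55
eef_pos: [0.5424, 0.1431, 0.061]
eef_rot: [-1.572, 0.0, -1.493]
force: [-0.6, -0.6, -0.2]
finger_gap: 0.0271
```

{"fn": "servo_tool", "kwargs": {
  "plan": [
    [0,3,0,0],
    [0,3,0,0],
    [0,3,0,0],
    [0,3,0,0],
    [0,1,0,0],
    [0,0,0,0]
  ]
}}

```text
t: 10.15
eef_pos: [0.5425, 0.1431, 0.0482]
eef_rot: [-1.571, 0.0, -1.493]
force: [1.0, -0.3, -0.7]
finger_gap: 0.0271
```

{"fn": "servo_tool", "kwargs": {
  "plan": [
    [0,1,0,0],
    [0,1,0,0],
    [0,0,0,0]
  ]
}}

```text
t: 10.45
eef_pos: [0.5427, 0.1431, 0.0464]
eef_rot: [-1.571, -0.0, -1.493]
force: [0.2, -0.1, -0.7]
finger_gap: 0.027
```

{"fn": "servo_tool", "kwargs": {
  "plan": [
    [0,0.7,0,0],
    [0,0.5,0,0],
    [0,0,0,0]
  ]
}}

```text
t: 10.75
eef_pos: [0.5432, 0.1432, 0.0459]
eef_rot: [-1.57, 0.0, -1.493]
force: [-0.9, 0.6, 5.1]
finger_gap: 0.0271
```

{"fn": "servo_tool", "kwargs": {
  "plan": [
    [0,0.5,0,0],
    [0,0.3,0,0],
    [0,0,0,0]
  ]
}}

```text
t: 11.05
eef_pos: [0.5435, 0.1432, 0.0459]
eef_rot: [-1.57, -0.0, -1.493]
force: [-3.2, -0.4, 8.7]
finger_gap: 0.027
```

On the floor: the force rises from 45.9 mm. Opening only to 38 mm, because of the neighbours, and going up.

{"fn": "servo_tool", "kwargs": {
  "plan": [
    [0,0,0,0],
    [0,0,0,0],
    [0,0,0,0],
    [0,0,0,0]
  ],
  "grip": 38
}}

```text
t: 11.45
eef_pos: [0.5424, 0.1431, 0.044]
eef_rot: [-1.571, 0.0, -1.493]
force: [-0.1, -0.4, 0.6]
finger_gap: 0.0379
```

{"fn": "servo_tool", "kwargs": {
  "plan": [
    [0,-3,0,0],
    [0,-8,0,0],
    [0,-15,0,0],
    [0,-20,0,0],
    [0,-30,0,0],
    [0,-40,0,0],
    [0,-50,0,0],
    [0,-40,0,0],
    [0,-20,0,0],
    [0,0,0,0]
  ]
}}

```text
t: 12.45
eef_pos: [0.5447, 0.1433, 0.2762]
eef_rot: [-1.561, -0.0, -1.493]
force: [-0.0, -0.5, 0.6]
finger_gap: 0.038
```

```bash
python3 -c "
from h import *
delta([.5425,.1431,.045],-85.5)
S=get_image('side')
cv2.imwrite('pics/c6.png',cv2.resize(S['image'][140:280,220:380],None,fx=4,fy=4,interpolation=cv2.INTER_CUBIC)[:,:,::-1])
for n in('vial','lid_hinge','press_spot'):
  for m in mark_of('side',n)[:3]: print(n,round(m['p'],2),np.round(m['location'],3))
"
```

```text
t 12.45 pos [0.5447 0.1433 0.2762] rot [-8.945e+01 -1.000e-02 -8.553e+01] F [-0.  -0.5  0.6] gap 0.038 q6 1.55
tool mm x,y,z: [ 1.000e-01  2.312e+02 -2.200e+00] turn -0.0
vial 0.73 [0.546 0.141 0.004]
vial 0.57 [ 0.584 -0.223  0.001]
lid_hinge 0.86 [0.619 0.149 0.072]
lid_hinge 0.56 [0.544 0.088 0.004]
lid_hinge 0.28 [ 0.536 -0.308 -0.001]
press_spot 0.74 [0.643 0.152 0.207]
```

View pics/c6.png

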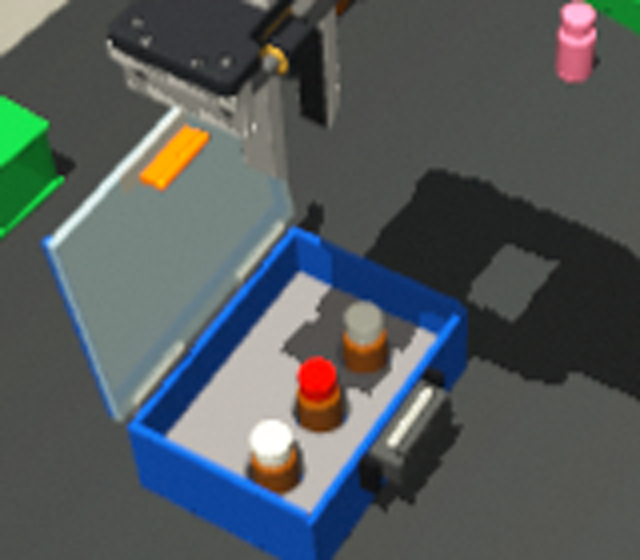

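The crop shows the red-capped vial down in the middle pocket, level with its white neighbours (red cap at (318,378) in the crop), and the lid still open. Next I go over behind the lid with the fingers closed.

{"fn": "servo_tool", "kwargs": {
  "plan": [
    [0,0,15,0],
    [0,0,30,0],
    [0,0,40,0],
    [0,0,30,0],
    [0,0,15,0],
    [0,0,3,0],
    [0,15,0,0],
    [0,20,0,0],
    [0,20,0,0],
    [0,7,0,0],
    [0,0,0,0]
  ],
  "grip": 0
}}

```text
t: 13.75
eef_pos: [0.6735, 0.1534, 0.206]
eef_rot: [-1.575, 0.0, -1.493]
force: [1.1, -0.4, -0.1]
finger_gap: 0.0005
```

```bash
cat > lid.py <<'E'
from h import *
H=np.array([.619,.1495,.075]);c=np.radians(4.4)
def here():
    o=observe();d=o["eef_pos"]-H
    return -(d[0]*np.cos(c)+d[1]*np.sin(c))*1e3,(d[2]-.011)*1e3,(-d[0]*np.sin(c)+d[1]*np.cos(c))*1e3
def tip(th):
    r=130+15*(1.75-th)/1.75
    return r*np.cos(th)-6*np.sin(th)-8, r*np.sin(th)+6*np.cos(th)
E
python3 - <<'E'
from lid import *
delta([.619,.1495,.1],-85.5)
u,w,v=here();print("u,w,v",u,w,v)
for th in np.arange(1.8,0.09,-.1):
    a,b=tip(th);print(round(th,2),"u,w",round(a,1),round(b,1),"row y,z:",round(w-b,1),round(u-a,1));u,w=a,b
E
```

```text
t 13.75 pos [0.6735 0.1534 0.206 ] rot [-90.25   0.   -85.54] F [ 1.1 -0.4 -0.1] gap 0.0005 q6 1.55
tool mm x,y,z: [ -0.3 106.  -54.6] turn -0.0
u,w,v -54.60956249994492 120.03701686601372 -0.2745632219557162
1.8 u,w -43.3 124.8 row y,z: -4.8 -11.3
1.7 u,w -30.8 128.6 row y,z: -3.7 -12.5
1.6 u,w -17.8 131.1 row y,z: -2.5 -12.9
1.5 u,w -4.6 132.2 row y,z: -1.2 -13.2
1.4 u,w 8.7 132.1 row y,z: 0.2 -13.3
1.3 u,w 22.0 130.6 row y,z: 1.5 -13.3
1.2 u,w 35.2 127.7 row y,z: 2.9 -13.2
1.1 u,w 48.1 123.5 row y,z: 4.2 -12.9
1.0 u,w 60.7 118.0 row y,z: 5.5 -12.5
0.9 u,w 72.6 111.3 row y,z: 6.8 -12.0
0.8 u,w 83.9 103.3 row y,z: 8.0 -11.3
0.7 u,w 94.4 94.1 row y,z: 9.1 -10.5
0.6 u,w 104.0 83.9 row y,z: 10.2 -9.6
0.5 u,w 112.6 72.7 row y,z: 11.2 -8.6
0.4 u,w 120.1 60.7 row y,z: 12.1 -7.4
0.3 u,w 126.3 47.8 row y,z: 12.8 -6.2
0.2 u,w 131.2 34.3 row y,z: 13.5 -4.9
0.1 u,w 134.8 20.4 row y,z: 14.0 -3.6
```

{"fn": "servo_tool", "kwargs": {
  "plan": [
    [0,-5,-9,0],
    [0,-2,-6,0],
    [0,-2,-5,0],
    [0,-2,-5,0],
    [0,-1,-5,0],
    [0,-1,-7,0],
    [0,-1,-8,0],
    [0,0,-8,0],
    [0,0,-8,0],
    [0,1,-8,0],
    [0,1,-8,0]
  ]
}}

```text
t: 14.85
eef_pos: [0.5978, 0.1474, 0.2203]
eef_rot: [-1.571, -0.0, -1.493]
force: [0.7, -0.8, 0.1]
finger_gap: 0.0006
```

Run:
```python
from lid import *
delta([.619,.1495,.1],-85.5)
u,w,v=here();print("u,w,v",u,w,v)
for th in np.arange(1.3,0.09,-.1):
    a,b=tip(th);print(round(th,2),"u,w",round(a,1),round(b,1),"row y,z:",round(w-b,1),round(u-a,1));u,w=a,b
S=get_image('side')
cv2.imwrite('pics/c7.png',cv2.resize(S['image'][140:280,220:380],None,fx=4,fy=4,interpolation=cv2.INTER_CUBIC)[:,:,::-1])
```

```text
t 14.85 pos [0.5978 0.1474 0.2203] rot [-90.01  -0.   -85.54] F [ 0.7 -0.8  0.1] gap 0.0006 q6 1.55
tool mm x,y,z: [ -0.4 120.3  21.3] turn -0.0
u,w,v 21.303604006623804 134.28455174139668 -0.448844240395983
1.3 u,w 22.0 130.6 row y,z: 3.7 -0.7
1.2 u,w 35.2 127.7 row y,z: 2.9 -13.2
1.1 u,w 48.1 123.5 row y,z: 4.2 -12.9
1.0 u,w 60.7 118.0 row y,z: 5.5 -12.5
0.9 u,w 72.6 111.3 row y,z: 6.8 -12.0
0.8 u,w 83.9 103.3 row y,z: 8.0 -11.3
0.7 u,w 94.4 94.1 row y,z: 9.1 -10.5
0.6 u,w 104.0 83.9 row y,z: 10.2 -9.6
0.5 u,w 112.6 72.7 row y,z: 11.2 -8.6
0.4 u,w 120.1 60.7 row y,z: 12.1 -7.4
0.3 u,w 126.3 47.8 row y,z: 12.8 -6.2
0.2 u,w 131.2 34.3 row y,z: 13.5 -4.9
0.1 u,w 134.8 20.4 row y,z: 14.0 -3.6
```

View pics/c7.png

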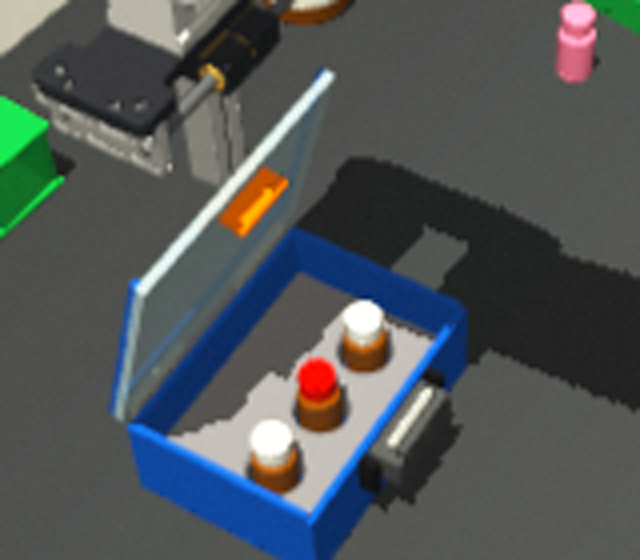

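The crop shows the lid leaning over the case, past upright, with the closed fingers behind it at the orange patch. I go on along the arc.

{"fn": "servo_tool", "kwargs": {
  "plan": [
    [0,4,-6,0],
    [0,3,-8,0],
    [0,3,-10,0],
    [0,4,-10,0],
    [0,5,-11,0],
    [0,6,-11,0],
    [0,7,-11,0],
    [0,8,-10,0],
    [0,9,-9,0],
    [0,9,-8,0],
    [0,7,-6,0]
  ]
}}

```text
t: 16.0
eef_pos: [0.4979, 0.1397, 0.1546]
eef_rot: [-1.571, 0.0, -1.493]
force: [0.4, 0.5, 0.5]
finger_gap: 0.0006
```

Run:
```python
from lid import *
delta([.619,.1495,.1],-85.5)
u,w,v=here();print("u,w,v",u,w,v)
for th in np.arange(.5,0.09,-.05):
    a,b=tip(th);print(round(th,2),"u,w",round(a,1),round(b,1),"row y,z:",round(w-b,1),round(u-a,1));u,w=a,b
```

```text
t 16.0 pos [0.4979 0.1397 0.1546] rot [-90.03   0.   -85.54] F [0.4 0.5 0.5] gap 0.0006 q6 1.55
tool mm x,y,z: [ -0.4  54.6 121.5] turn -0.0
u,w,v 121.46370396569162 68.56790165175347 -0.5158911615013272
0.5 u,w 112.6 72.7 row y,z: -4.2 8.9
0.45 u,w 116.5 66.8 row y,z: 5.9 -3.9
0.4 u,w 120.1 60.7 row y,z: 6.1 -3.6
0.35 u,w 123.3 54.3 row y,z: 6.3 -3.3
0.3 u,w 126.3 47.8 row y,z: 6.5 -3.0
0.25 u,w 128.9 41.2 row y,z: 6.7 -2.6
0.2 u,w 131.2 34.3 row y,z: 6.8 -2.3
0.15 u,w 133.2 27.4 row y,z: 6.9 -2.0
0.1 u,w 134.8 20.4 row y,z: 7.0 -1.6
```

{"fn": "servo_tool", "kwargs": {
  "plan": [
    [0,8,-1,0],
    [0,8,-1.5,0],
    [0,8,-2.5,0],
    [0,7,-2.5,0],
    [0,6,-2.5,0],
    [0,4,-2,0],
    [0,3,-1,0],
    [0,0,0,0]
  ]
}}

```text
t: 16.8
eef_pos: [0.4856, 0.1387, 0.1111]
eef_rot: [-1.571, -0.0, -1.493]
force: [-0.7, -0.2, 0.2]
finger_gap: 0.0008
```

Run:
```python
from lid import *
delta([.619,.1495,.1],-85.5)
print("u,w,v",here())
S=get_image('side');T=get_image('top')
cv2.imwrite('pics/c8.png',cv2.resize(S['image'][140:280,220:380],None,fx=4,fy=4,interpolation=cv2.INTER_CUBIC)[:,:,::-1])
for c in('top','side'):
  for m in mark_of(c,'press_spot')[:1]: print(c,round(m['p'],2),np.round(m['location'],4))
```

```text
t 16.8 pos [0.4856 0.1387 0.1111] rot [-90.03  -0.   -85.54] F [-0.7 -0.2  0.2] gap 0.0008 q6 1.55
tool mm x,y,z: [ -0.4  11.1 133.8] turn -0.0
u,w,v (np.float64(133.83733895935205), np.float64(25.125667788549503), np.float64(-0.5567362129715471))
top 0.59 [ 0.7531 -0.3562  0.0017]
side 0.71 [0.485  0.1384 0.0987]
```

View pics/c8.png

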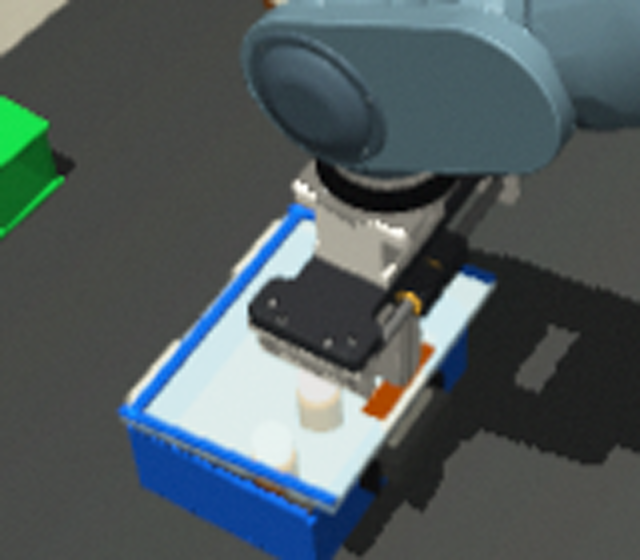

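The crop shows the fingertips on the orange patch ((398,385) in the crop) and the lid nearly level. Feeling the way down now.

{"fn": "servo_tool", "kwargs": {
  "plan": [
    [0,1,-1,0],
    [0,1,-1,0],
    [0,1,0,0],
    [0,1,0,0],
    [0,0,0,0]
  ]
}}

```text
t: 17.5
eef_pos: [0.4838, 0.1385, 0.1073]
eef_rot: [-1.571, 0.0, -1.493]
force: [0.6, -0.3, 1.5]
finger_gap: 0.0003
```

{"fn": "servo_tool", "kwargs": {
  "plan": [
    [0,1,0,0],
    [0,1,0,0],
    [0,0,0,0]
  ]
}}

```text
t: 17.8
eef_pos: [0.4837, 0.1385, 0.1052]
eef_rot: [-1.571, 0.0, -1.493]
force: [-0.1, 0.6, 0.9]
finger_gap: 0.0005
```

{"fn": "servo_tool", "kwargs": {
  "plan": [
    [0,1,0,0],
    [0,1,0,0],
    [0,0,0,0]
  ]
}}

```text
t: 18.1
eef_pos: [0.4837, 0.1385, 0.1032]
eef_rot: [-1.571, 0.0, -1.493]
force: [0.5, 0.2, 0.4]
finger_gap: 0.0003
```

{"fn": "servo_tool", "kwargs": {
  "plan": [
    [0,1,0,0],
    [0,1,0,0],
    [0,0,0,0]
  ]
}}

```text
t: 18.4
eef_pos: [0.4839, 0.1386, 0.1021]
eef_rot: [-1.571, -0.0, -1.493]
force: [-2.6, 0.3, 6.5]
finger_gap: 0.0004
```

{"fn": "servo_tool", "kwargs": {
  "plan": [
    [0,1,0,0],
    [0,0.5,0,0],
    [0,0,0,0]
  ]
}}

```text
t: 18.7
eef_pos: [0.4839, 0.1386, 0.1013]
eef_rot: [-1.572, -0.0, -1.493]
force: [-5.8, -0.1, 11.4]
finger_gap: 0.0
```

{"fn": "servo_tool", "kwargs": {
  "plan": [
    [0,1,0,0],
    [0,0.5,0,0],
    [0,0,0,0]
  ]
}}

```text
t: 19.0
eef_pos: [0.4838, 0.1386, 0.0998]
eef_rot: [-1.572, -0.0, -1.493]
force: [-5.8, 0.1, 12.1]
finger_gap: 0.0008
```

{"fn": "servo_tool", "kwargs": {
  "plan": [
    [0,0.7,0,0],
    [0,0.5,0,0],
    [0,0,0,0]
  ]
}}

```text
t: 19.3
eef_pos: [0.4836, 0.1386, 0.0977]
eef_rot: [-1.572, -0.0, -1.493]
force: [-3.2, -0.6, 4.2]
finger_gap: 0.0005
```

{"fn": "servo_tool", "kwargs": {
  "plan": [
    [0,0.7,0,0],
    [0,0.5,0,0],
    [0,0,0,0]
  ]
}}

```text
t: 19.6
eef_pos: [0.4839, 0.1385, 0.0957]
eef_rot: [-1.571, 0.0, -1.493]
force: [0.0, -0.3, -0.8]
finger_gap: 0.0006
```

{"fn": "servo_tool", "kwargs": {
  "plan": [
    [0,0.6,0,0],
    [0,0,0,0]
  ]
}}

```text
t: 19.8
eef_pos: [0.4839, 0.1385, 0.0952]
eef_rot: [-1.571, 0.0, -1.493]
force: [-1.1, -0.2, -0.3]
finger_gap: 0.0006
```

The force peaked at about 13 N and fell to zero, as it should when the tooth snaps past. Feeling for the hard stop.

{"fn": "servo_tool", "kwargs": {
  "plan": [
    [0,0.6,0,0],
    [0,0,0,0]
  ]
}}

```text
t: 20.0
eef_pos: [0.4839, 0.1386, 0.0951]
eef_rot: [-1.571, -0.0, -1.493]
force: [-0.9, -0.5, 2.7]
finger_gap: 0.0004
```

{"fn": "servo_tool", "kwargs": {
  "plan": [
    [0,0.6,0,0],
    [0,0,0,0]
  ]
}}

```text
t: 20.2
eef_pos: [0.484, 0.1385, 0.0949]
eef_rot: [-1.571, -0.0, -1.493]
force: [-3.2, 0.6, 6.2]
finger_gap: 0.0004
```

Hard stop at a tip height of 84 mm, which makes the lid angle about 0.02 rad. Letting go and backing off.

{"fn": "servo_tool", "kwargs": {
  "plan": [
    [0,-2,0,0],
    [0,-5,0,0],
    [0,-15,0,0],
    [0,-30,0,0],
    [0,-40,0,0],
    [0,-40,0,0],
    [0,-20,0,0],
    [40,0,0,0],
    [45,0,0,0],
    [45,0,0,0],
    [30,0,0,0],
    [0,0,0,0]
  ]
}}

```text
t: 21.4
eef_pos: [0.4965, -0.0239, 0.2464]
eef_rot: [-1.57, -0.001, -1.498]
force: [0.4, 0.9, -0.2]
finger_gap: 0.0003
```

Run:
```python
from lid import *
S=get_image('side');T=get_image('top');delta([.484,.1386,.3])
cv2.imwrite('pics/c9.png',cv2.resize(S['image'][140:280,220:380],None,fx=4,fy=4,interpolation=cv2.INTER_CUBIC)[:,:,::-1])
for c in('top','side'):
  for n in('press_spot','vial'):
    for m in mark_of(c,n)[:3]: print(c,n,round(m['p'],2),np.round(m['location'],4))
```

```text
t 21.5 pos [ 0.4963 -0.0211  0.2462] rot [-9.000e+01  2.000e-02 -8.562e+01] F [ 0.3 -0.5 -1.1] gap 0.0004 q6 1.22
tool mm x,y,z: [-160.2  -53.8   -0. ] turn None
top press_spot 0.92 [0.4834 0.1405 0.0783]
top vial 0.61 [ 0.5818 -0.2199 -0.0012]
top vial 0.6 [ 5.910e-01 -4.003e-01 -4.000e-04]
side press_spot 0.7 [0.4825 0.1366 0.0813]
side press_spot 0.63 [ 0.7574 -0.3543 -0.0014]
side vial 0.59 [ 5.834e-01 -2.187e-01  3.000e-04]
side vial 0.52 [ 0.6003 -0.3951  0.0027]
```

View pics/c9.png

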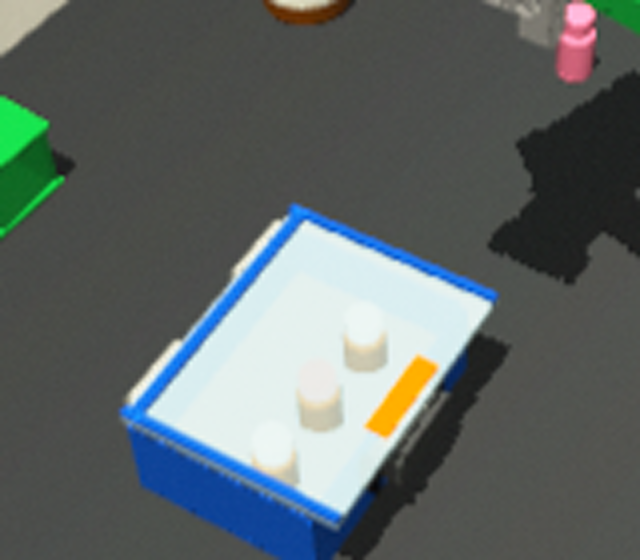

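The lid is shut and stays so with the gripper away (orange patch at (402,395) in the crop). The three vials stand under it, with the pinkish cap in the middle. Handing in.

```bash
python3 -c "
from cell import *
print(close_job(), observe()['t'])"
```

```text
the job is handed in; nothing more can be done
the job is handed in; nothing more can be done
```

The red-capped vial is in the middle pocket and the lid is latched shut; I handed the job in about 21.5 s into the 72 s allowed, and no verdict is given.

- **Vial:** I took it from the rack's end hole and lowered it into the pocket until the floor pushed back at about 9 N. A picture with the lid still open showed it upright and level with its neighbours. The network put it at [0.546, 0.141, 0.004] m, about 4 mm from my pocket estimate, which is about the network's own accuracy.
- **Lid:** I swung it over from behind and pressed on the orange patch. The force read up to about 12 N at the ends of my steps, then dropped to zero as the tooth snapped past. The hard stop put the lid angle at about 0.02 rad, by my own geometry.
- **After letting go:** the lid stayed shut with the gripper well clear. The networks put the patch at 78 and 81 mm high, a few mm below the felt stop (84 mm) but within their error.
- **Checks:** no check failed. Under the closed lid the networks did not report the red vial and found only the pink look-alikes, so its final place there rests on the picture. I did not measure the other vials and glassware again. The stored vials and one pink look-alike looked unmoved where the crops showed them, and I felt no unexpected contact.

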